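# Put the collets and clamping nut back in their carrier

## Task

Put the spindle tooling away in the grey four-bay carrier: stand each of the three loose steel collets upright and fully home, narrow end down, in the seat that fits it, and put the clamping nut, which somebody left lying over the smallest seat, flat down over the post. Leave the hex key set that lies beside them where it is.

Things in the scene. Friction and masses are not known exactly. Their poses are not given: they have to be found in the camera images.
- collet_large: largest bright steel spring collet: a slit, slightly tapered cone standing upright on the bench, wide end up. 60 mm tall, 39 mm diameter at the foot, growing to 52 mm at 46 mm height, a 52 mm band from 46 to 54 mm, top face 45 mm. About 0.4 kg. Origin: centre of its underside, z up along its axis
- collet_medium: middle-sized steel collet of the same shape, standing upright. 46 mm tall, 31 mm diameter at the foot, growing to 41 mm at 35 mm height, a 41 mm band from 35 to 41 mm, top face 36 mm. About 0.24 kg. Origin: centre of its underside, z up
- collet_small: smallest steel collet of the same shape, standing upright. 34 mm tall, 19 mm diameter at the foot, growing to 26 mm at 26 mm height, a 26 mm band from 26 to 30 mm, top face 23 mm. About 0.08 kg. Origin: centre of its underside, z up
- clamp_nut: clamping nut: a dark steel ring lying flat, 50 mm outside diameter, 32 mm bore right through, 20 mm tall, with spanner slots round its rim. About 0.15 kg. At the start it lies on top of the insert with the smallest seat and covers its mouth. Origin: centre of its underside, z up
- seat_large: carrier insert for the largest collet: fixed grey plastic block 80 x 80 mm, its flat top 30 mm above its origin, with a round tapered seat in the middle, 59 mm wide at the mouth, narrowing to 43 mm at a flat floor 24 mm below the top (6 mm above the origin), on which the seated collet stands. Origin: centre of the block's underside, z up, x and y along its sides
- seat_medium: carrier insert for the middle collet: the same block, seat 50 mm wide at the mouth, narrowing to 35 mm at a flat floor 22 mm below the top (8 mm above the origin). Origin as for the large one
- seat_small: carrier insert for the smallest collet: the same block, seat 37 mm wide at the mouth, narrowing to 24 mm at a flat floor 17 mm below the top (13 mm above the origin); covered by the clamping nut at the start. Origin as for the large one
- nut_post: carrier insert for the clamping nut: the same block without a seat, its flat top 30 mm above its origin, with a fixed post in the middle, 23 mm diameter, standing 26 mm above the block's top; the upper 12 mm taper to 8 mm at the tip. The nut lies flat on the block's top with the post through its bore. Origin as for the others
- carrier: fixed grey sheet-steel tray, 176 mm square with a rim 20 mm high, that holds the four inserts in a 2 x 2 square, 84 mm from centre to centre, their tops 33 mm above the bench; which insert is in which bay changes. Origin: centre of its underside, x and y along its sides
- hex_keys: set of steel hex keys in a red holder, 112 x 45 x 18 mm, lying loose on the bench beside the collets, to be left alone. Origin: centre of its underside, x along its length
Not all that is in view belongs to the job. Leave any brown, orange or white look-alike of the clamp_nut alone.

How it is judged:
By the outcome, as a careful person would: the job done as asked, in the order asked, and still so for the second after the job is handed in, with the robot touching nothing.
It also fails if it takes over 96 s, if anything falls off the work surface, if the arm or the gripper's body presses on something with over 40 N, if the wrist force passes 120 N, or if a joint passes its speed limit or range.

## Robot

A 7-joint arm with a two-finger parallel gripper is mounted at the origin on a cart in front of the work surface, level with it; the furniture and walls round the work are solid. World frame = base frame: x ahead of the robot, y to its left, z up, the work surface at z = 0. Lengths are in m, angles in rad, forces in N, time in s.
With the tool pointing down it reaches from about 0.4 to 0.9 m from the base axis. Payload 5.5 kg.
Tool frame: the origin (TCP) lies midway between the tips of the shut fingers; the grasp point (between the pads) lies 19 mm behind it (manip.grip_depth is the distance from the TCP to the grasp point, in m); z points along the fingers, y is the line along which they close (so a half turn about z gives the same grasp; the last joint's range is limited). The gripper opens to 92 mm and grips with 3 to 60 N. Pads are 19 mm wide; open, the fingers measure 130 mm over their backs; the gripper's body (75 mm by 190 mm) begins 47 mm behind the grasp point.
Start: joints at [-0.503, 0.501, -0.427, 1.55, 0.221, 1.138, -0.21], TCP at [0.468, 0.451, 0.227] pointing down, gripper open.
Joint ranges: [-2.88, 2.88], [-0.31, 2.03], [-1.54, 1.56], [0.2, 2.42], [-1.41, 4.55], [0.19, 2.02], [-2.57, 2.57]. Speed limits (rad/s): [2.57, 2.57, 3.14, 3.14, 3.14, 3.14, 3.14].

## Interface

Orientations are given as a unit quaternion [x, y, z, w].
In Python, from bench import manip, effector, viewer gives the robot as it stands. Calls block until the motion is done:
- manip.move_pose(position, orientation): joint-space move of the TCP to a pose.
- manip.servo_line(position, ori=None, vel=0.15): straight line of the TCP; ori=None keeps the orientation; vel is the mean speed in m/s.
- manip.movej(angles): joint-space move.
- effector.open_jaws() and effector.close(f_grip=None): open the fingers fully, or close them until they stop; f_grip is the grip in N (None keeps the last).
- manip.sleep(seconds).
- manip.solve_ik(position, orientation): joint angles nearest the present ones, or None.
- viewer.get_image(name): name is "scene" or "side" or "wrist"; returns the picture (420x560x3 uint8, red, green, blue); there is no depth.
- viewer.get_calibration(name): a dict with "vfov" (degrees; the focal length in pixels is half the picture's height over the tangent of half this angle, whatever the lens; pixels are square), "cx", "cy" (the principal point, pixels), "eye" and "attitude" of the camera in the world. Camera axes: x right, y down, z forward; pixel columns grow to the right and rows downward; lengths in m; the calibration is good to about 2 mm. A picture is of the moment at which its call begins: read the wrist's pose just before it. get_calibration takes no time and is no camera call; for the wrist camera it gives the pose at the moment of the call.
A pose or a line that the arm cannot do raises manip.PlanningError and nothing moves.
- manip.hand_in(): hands the job in; it is judged then, once.
Readings, each from a call of its own:
- manip.current_clock(): time.
- manip.current_q(): joint angles.
- manip.current_joint_velocities(): joint speeds.
- manip.current_tau(): joint torques, N m.
- manip.current_tool_pos(): TCP position.
- manip.current_tcp_rot(): TCP orientation.
- manip.current_force(): force on the tool from outside, world axes, zero at the start.
- manip.current_wrist_torque(): the same for the moment, N m.
- manip.current_finger_gap(): finger opening in m.
- manip.current_gripper_force(): force on a finger pad.
Only numpy, scipy, OpenCV 4.12 (cv2) and the standard library are available. Lean on these libraries where they do the work, as an engineer would, in place of code of your own. Each camera call takes 0.05 s, during which the arm holds its last target. There are 200 camera calls.

## Working session

There is one attempt and no reset: what is moved stays moved. The work goes in short steps, each a Python script; the robot and the scene stay as the last script left them, time stands still between calls to the robot, and variables do not carry over. Pictures are saved under pics/ and viewed, at most 14 in all, crops included, and the job is handed in when it is done.

```bash
mkdir -p pics; ls; python3 - <<'E'
from bench import manip, effector, viewer
import cv2
for n in ["scene","side","wrist"]:
    c=viewer.get_calibration(n); im=viewer.get_image(n); print(n,c)
    cv2.imwrite(f"pics/{n}0.png",im[:,:,::-1])
print(manip.current_tcp_rot(),manip.current_clock(),manip.grip_depth)
E
```

```text
pics
scene {'vfov': 51.92568716322599, 'cx': 279.48694002262226, 'cy': 212.16987065890453, 'eye': array([-0.12420751, -0.60030958,  0.47058083]), 'attitude': array([ 0.78108936, -0.34873463,  0.2123817 , -0.47241674])}
side {'vfov': 54.88976354949217, 'cx': 284.408332490178, 'cy': 204.69007003746188, 'eye': array([ 0.99059234, -0.44514501,  0.63231157]), 'attitude': array([ 0.81371039,  0.40910758, -0.18215478, -0.37057525])}
wrist {'vfov': 63.84050485814181, 'cx': 275.2023997971905, 'cy': 208.1036085654073, 'eye': array([0.41089283, 0.50901711, 0.38357705]), 'attitude': array([0.91664288, 0.36957728, 0.05607389, 0.14154218])}
[ 3.91589213e-01  9.20139842e-01 -6.71323475e-04 -3.29623870e-04] 0.15 0.0188
```

View pics/scene0.png

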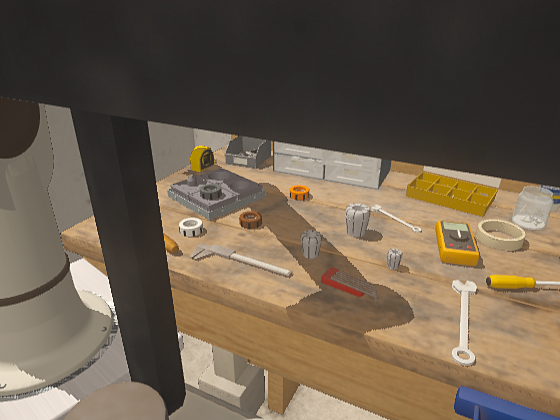

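View pics/side0.png

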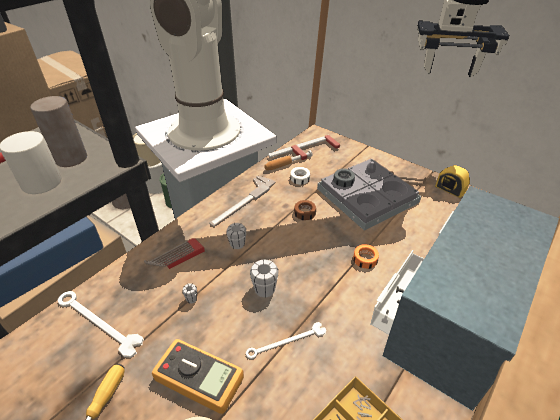

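View pics/wrist0.png

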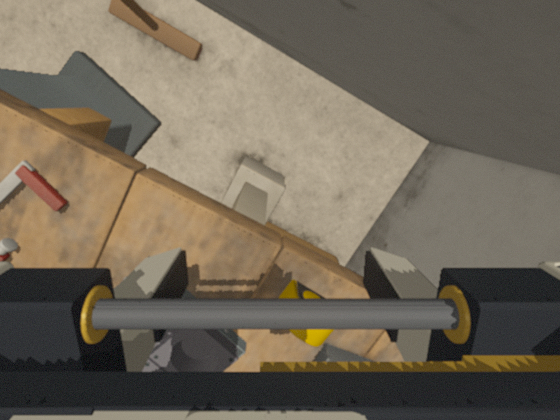

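The scene view shows:
- **Clamp nut:** the dark ring on the carrier at scene (210,190) / side (344,178). The look-alikes are white (190,227), brown (250,220) and orange (300,192), and none of them is on the carrier.
- **Collets, scene / side:** large (357,220) / (264,278), medium (311,245) / (236,236), small (395,260) / (190,292).
- **Hex keys:** scene (350,285) / side (185,253).

```bash
cat > h.py <<'E'
from bench import manip, effector, viewer
import numpy as np, cv2
from scipy.spatial.transform import Rotation as R
def ray(c,uv):
    f=210/np.tan(np.radians(c["vfov"])/2)
    d=np.array([(uv[0]-c["cx"])/f,(uv[1]-c["cy"])/f,1.]); d=R.from_quat(c["attitude"]).apply(d)
    return np.array(c["eye"]),d/np.linalg.norm(d)
def plane(c,uv,z):
    e,d=ray(c,uv); return e+d*(z-e[2])/d[2]
def proj(c,p):
    f=210/np.tan(np.radians(c["vfov"])/2)
    q=R.from_quat(c["attitude"]).inv().apply(np.atleast_2d(p)-c["eye"])
    return q[:,:2]/q[:,2:]*f+[c["cx"],c["cy"]]
def down(yaw): # tool y axis (closing line) at angle yaw from world y... tool x along yaw
    return (R.from_euler('z',yaw)*R.from_quat([1,0,0,0])).as_quat()
def shot(name,tag):
    c=viewer.get_calibration(name); im=viewer.get_image(name)[:,:,::-1].copy()
    cv2.imwrite(f"pics/{tag}.png",im); return c,im
E
python3 - <<'E'
from h import *
S=viewer.get_calibration("scene");D=viewer.get_calibration("side")
for n,a,b,z in [("nut",(210,190),(344,178),.043),("L",(357,206),(264,267),.06),("M",(311,233),(236,229),.046),("s",(395,251),(190,287),.034),("hex",(344,284),(185,253),.015),("post",None,(371,164),.05),("seatA",None,(403,187),.033),("seatB",None,(368,204),.033),("white",None,(299,172),.015),("brown",None,(305,206),.015),("orange",None,(366,253),.015),("cornL",None,(318,185),.02),("cornB",None,(366,225),.02),("cornR",None,(418,190),.033),("yellow tape",None,(453,190),0),("post black base",None,(150,205),0),("drawer",None,(375,325),0)]:
    print(n,None if a is None else plane(S,a,z).round(3),plane(D,b,z).round(3))
r=R.from_quat(manip.current_tcp_rot()); W=viewer.get_calibration("wrist")
print("cam in tool",r.inv().apply(W["eye"]-manip.current_tool_pos()),(r.inv()*R.from_quat(W["attitude"])).as_matrix().round(3))
print("tool x,y",r.as_matrix()[:,:2].round(3), "tcp px",proj(W,manip.current_tool_pos()))
im=viewer.get_image("side")[:,:,::-1]
cv2.imwrite("pics/sidecrop.png",cv2.resize(im[130:310,150:450],None,fx=2.6,fy=2.6,interpolation=cv2.INTER_CUBIC))
E
```

```text
nut [0.46  0.142 0.043] [0.461 0.134 0.043]
L [ 0.592 -0.181  0.06 ] [ 0.586 -0.184  0.06 ]
M [ 0.458 -0.164  0.046] [ 0.459 -0.167  0.046]
s [ 0.527 -0.309  0.034] [ 0.526 -0.307  0.034]
hex [ 0.401 -0.282  0.015] [ 0.428 -0.272  0.015]
post None [0.465 0.22  0.05 ]
seatA None [0.561 0.233 0.033]
seatB None [0.555 0.121 0.033]
white None [0.35  0.086 0.015]
brown None [0.461 0.016 0.015]
orange None [0.648 0.025 0.015]
cornL None [0.424 0.086 0.02 ]
cornB None [0.592 0.08  0.02 ]
cornR None [0.59  0.253 0.033]
yellow tape None [0.619 0.361 0.   ]
post black base None [ 0.228 -0.266  0.   ]
drawer None [ 0.77  -0.074  0.   ]
cam in tool [ 0.08201662 -0.0006307  -0.157778  ] [[ 0.    -0.954 -0.301]
 [ 1.     0.    -0.   ]
 [ 0.    -0.301  0.954]]
tool x,y [[-0.693  0.721]
 [ 0.721  0.693]
 [ 0.    -0.001]] tcp px [[276.41787968 267.23165686]]
```

View pics/sidecrop.png

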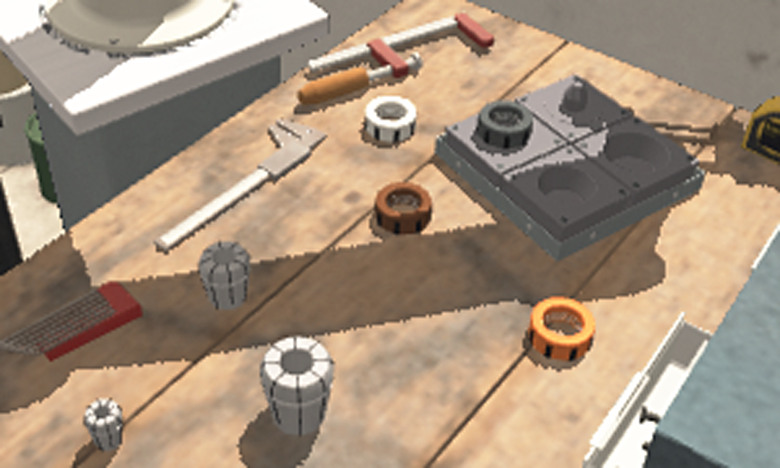

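```bash
python3 - <<'E'
from h import *
S=viewer.get_calibration("scene");D=viewer.get_calibration("side")
for a,b in [((112,250),(118,150)),((130,250),(118,130)),((150,300),(140,180))]:
    e1,d1=ray(S,a);e2,d2=ray(D,b)
    t=np.linalg.solve(np.c_[d1[:2],-d2[:2]],(e2-e1)[:2]); print((e1+t[0]*d1).round(3),(e2+t[1]*d2).round(3))
t0=manip.current_clock()
manip.move_pose([.568,.12,.24],down(np.radians(135)))
print(manip.current_clock()-t0)
shot("wrist","carr")
E
```

```text
[ 0.025 -0.259  0.253] [ 0.025 -0.259  0.043]
[ 0.047 -0.249  0.238] [ 0.047 -0.249  0.11 ]
[ 0.066 -0.235  0.157] [ 0.066 -0.235 -0.04 ]
1.3
```

View pics/carr.png

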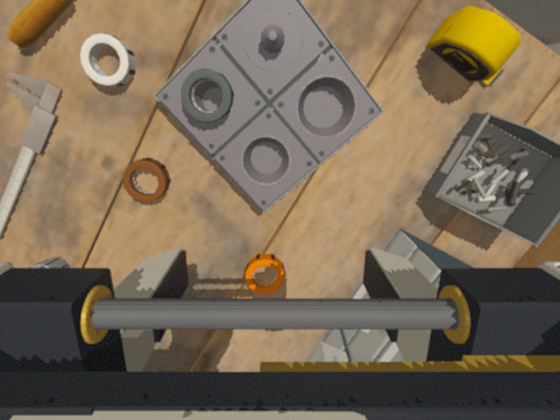

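The wrist view shows the nut (207,96), the large seat (327,107), the medium seat (266,160) and the post tip (272,38). White (105,60), brown (147,180) and orange (265,273) are the look-alikes. I'll take a close crop with circle fits.

```bash
python3 - <<'E'
from h import *
S=viewer.get_calibration("scene");D=viewer.get_calibration("side")
def pl(c,a,b):
    e,d1=ray(c,a);_,d2=ray(c,b); n=np.cross(d1,d2); return e,n
e1,n1=pl(S,(0,100),(560,182)); e2,n2=pl(D,(0,243),(148,172))
d=np.cross(n1,n2); p=np.linalg.lstsq(np.array([n1,n2]),np.array([n1@e1,n2@e2]),rcond=None)[0]; print("bar",p,d/np.linalg.norm(d))
c=viewer.get_calibration("wrist"); im=cv2.imread("pics/carr.png")
crop=im[0:220,150:390]; k=3.3; big=cv2.resize(crop,None,fx=k,fy=k,interpolation=cv2.INTER_CUBIC)[:600]
big=cv2.convertScaleAbs(big,alpha=1.3)
g=cv2.GaussianBlur(cv2.cvtColor(big,cv2.COLOR_BGR2GRAY),(5,5),0)
for (x,y),z,dia in [((327,107),.033,.059),((266,160),.033,.050),((207,96),.053,.05),((272,40),.059,.008)]:
    P=plane(c,(x,y),z); rp=np.linalg.norm(proj(c,P+[dia/2,0,0])-proj(c,P))*k
    print((x,y),P.round(4),rp/k)
    X,Y=(x-150)*k,y*k; R0=int(rp+35); x0,y0=int(X-R0),max(0,int(Y-R0))
    h=cv2.HoughCircles(g[y0:int(Y+R0),x0:int(X+R0)],cv2.HOUGH_GRADIENT,1,200,param1=60,param2=10,minRadius=int(rp*.93),maxRadius=int(rp*1.07)+1)
    if h is not None:
        q=h[0,0]; u=(q[0]+x0,q[1]+y0); cv2.circle(big,(int(u[0]),int(u[1])),int(q[2]),(0,0,255),1); cv2.circle(big,(int(u[0]),int(u[1])),2,(0,255,0),-1)
        uv=((u[0]+.5)/k-.5+150,(u[1]+.5)/k-.5); print("  hough",uv,plane(c,uv,z).round(4),q[2]/k)
cv2.imwrite("pics/carrcrop.png",big)
E
```

```text
bar [0.3635575  0.08284929 0.22853574] [ 0.20022451 -0.97907304  0.03641612]
(327, 107) [0.5506 0.2144 0.033 ] 27.941731332085947
  hough (np.float32(327.37878), np.float32(106.469696)) [0.5504 0.2151 0.033 ] 29.48485
(266, 160) [0.5448 0.1304 0.033 ] 22.742860119272148
  hough (np.float32(265.25757), np.float32(159.5)) [0.5438 0.1302 0.033 ] 22.60606
(207, 96) [0.4586 0.1367 0.053 ] 26.79273405552563
  hough (np.float32(205.86363), np.float32(94.954544)) [0.4572 0.1367 0.053 ] 26.272726
(272, 40) [0.4689 0.2157 0.059 ] 4.618613656023184
  hough (np.float32(271.92426), np.float32(34.954544)) [0.4659 0.2186 0.059 ] 4.575758
```

View pics/carrcrop.png

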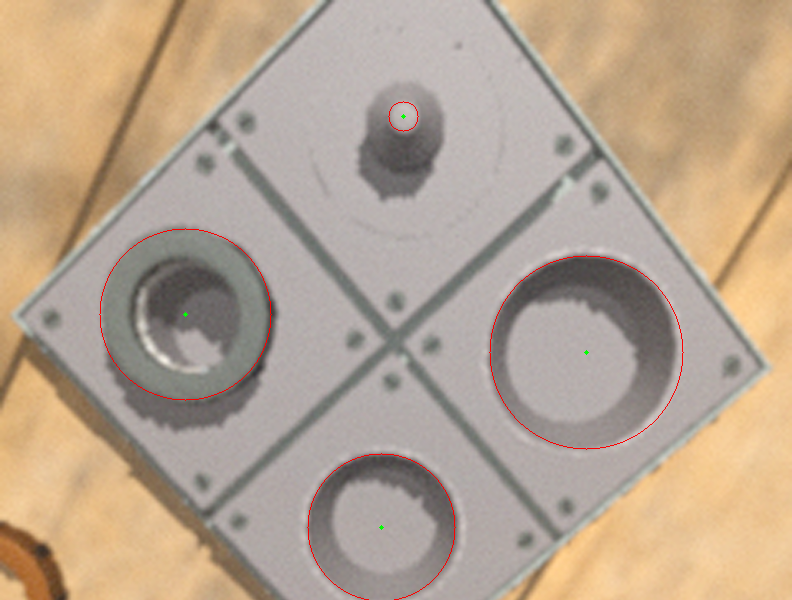

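```bash
python3 - <<'E'
from h import *
S=viewer.get_calibration("scene");D=viewer.get_calibration("side")
for n,c,pts in [("S",S,[(100,115),(300,143),(550,180)]),("D",D,[(0,243),(75,207),(148,172),(0,215)])]:
  for p in pts:
    e,d=ray(c,p); print(n,p,[ (e+d*(y-e[1])/d[1]).round(2).tolist() for y in (-.5,-.45,-.4,-.35,-.3,-.25)])
o=down(np.radians(135)); t=manip.current_clock()
x,y=.4572,.1367
manip.move_pose([x,y,.10],o); manip.servo_line([x,y,.036],vel=.08)
effector.close(f_grip=25); print(manip.current_finger_gap(),manip.current_force())
manip.servo_line([x,y,.10],vel=.15); print(manip.current_finger_gap(),manip.current_clock()-t)
shot("wrist","nuthold")
E
```

```text
S (100, 115) [[-0.08, -0.5, 0.44], [-0.05, -0.45, 0.43], [-0.03, -0.4, 0.42], [-0.01, -0.35, 0.4], [0.02, -0.3, 0.39], [0.04, -0.25, 0.37]]
S (300, 143) [[0.0, -0.5, 0.42], [0.06, -0.45, 0.39], [0.12, -0.4, 0.36], [0.19, -0.35, 0.34], [0.25, -0.3, 0.31], [0.31, -0.25, 0.28]]
S (550, 180) [[0.64, -0.5, 0.2], [1.02, -0.45, 0.06], [1.4, -0.4, -0.07], [1.78, -0.35, -0.21], [2.16, -0.3, -0.35], [2.54, -0.25, -0.48]]
D (0, 243) [[0.63, -0.5, 0.36], [0.96, -0.45, 0.61], [1.29, -0.4, 0.86], [1.62, -0.35, 1.11], [1.95, -0.3, 1.36], [2.29, -0.25, 1.61]]
D (75, 207) [[2.33, -0.5, 1.62], [1.11, -0.45, 0.72], [-0.11, -0.4, -0.18], [-1.34, -0.35, -1.08], [-2.56, -0.3, -1.98], [-3.78, -0.25, -2.88]]
D (148, 172) [[1.21, -0.5, 0.79], [1.01, -0.45, 0.65], [0.81, -0.4, 0.51], [0.62, -0.35, 0.37], [0.42, -0.3, 0.23], [0.23, -0.25, 0.09]]
D (0, 215) [[0.53, -0.5, 0.32], [0.95, -0.45, 0.6], [1.37, -0.4, 0.89], [1.79, -0.35, 1.18], [2.22, -0.3, 1.46], [2.64, -0.25, 1.75]]
0.04867923589674232 [-0.28875494 -1.07935368  1.67704379]
0.04860547786692929 3.0250000000000004
```

View pics/nuthold.png

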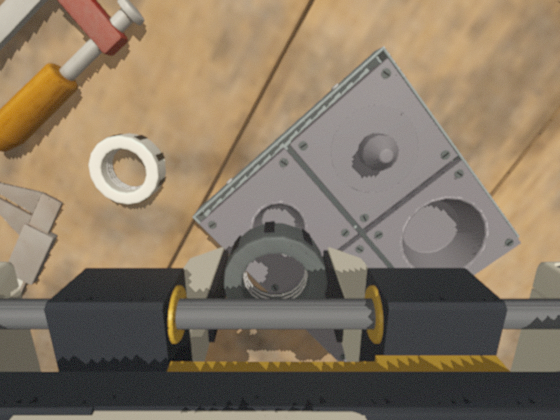

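The nut is held (gap 48.6 mm) and the small seat is exposed at about (278,215). I'll place the nut on the post, then look at the collets from above.

```bash
python3 - <<'E'
from h import *
o=down(np.radians(135)); t=manip.current_clock()
x,y=.4657,.2190
manip.servo_line([x,y,.10],vel=.15); manip.servo_line([x,y,.038],vel=.07)
print(manip.current_force()); manip.servo_line([x,y,.0365],vel=.05)
print(manip.current_force()); effector.open_jaws()
manip.servo_line([x,y,.12],vel=.2); c,im=shot("wrist","nutplaced")
print(manip.current_clock()-t)
manip.move_pose([.583,-.288,.24],o); print(manip.current_q().round(2) if hasattr(manip.current_q(),'round') else manip.current_q())
c,im=shot("wrist","coll"); np.save("c.npy",c,allow_pickle=True)
print(manip.current_clock()); print(proj(c,[[.589,-.183,.06],[.459,-.166,.046],[.5265,-.308,.034]]))
cv2.imwrite("pics/two.png",np.hstack([cv2.imread("pics/nutplaced.png")[:300],im[:300]])[:, :, :] if 0 else cv2.resize(np.vstack([cv2.imread("pics/nutplaced.png")[:290],im[:290]]),None,fx=1,fy=1))
E
```

```text
[ 0.09276915  0.09416002 -1.56961807]
[-0.27071114 -0.42001976 -1.76145557]
3.4582999999999995
[ 0.6   0.47 -0.26  1.54  0.13  1.15  1.1 ]
10.0667
[[355.09930784 116.47838192]
 [272.62780223  -2.18564305]
 [223.81608522 157.53677649]]
```

View pics/two.png

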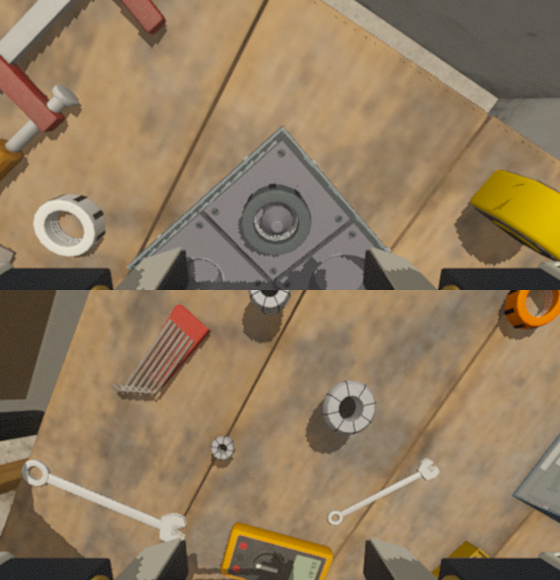

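The nut lies flat round the post at (275,220). In the lower picture the large collet is at (349,117), the small at (222,157) and the medium is cut off at (268,8). The hex keys at (165,60) are clear of the grasps. I'll fit circles and take the large collet.

```bash
cat >> h.py <<'E'
def circ(c,im,uv,z,dia,k=4):
    """refine circle near uv (horizontal disc dia at height z); returns world point"""
    P=plane(c,uv,z); rp=np.linalg.norm(proj(c,P+[dia/2,0,0])-proj(c,P))*k
    w=int(rp/k*1.6+6); x0,y0=max(0,int(uv[0]-w)),max(0,int(uv[1]-w))
    g=cv2.cvtColor(im[y0:int(uv[1]+w),x0:int(uv[0]+w)],cv2.COLOR_BGR2GRAY)
    g=cv2.GaussianBlur(cv2.resize(g,None,fx=k,fy=k,interpolation=cv2.INTER_CUBIC),(5,5),0)
    h=cv2.HoughCircles(g,cv2.HOUGH_GRADIENT,1,500,param1=60,param2=8,minRadius=int(rp*.92),maxRadius=int(rp*1.06)+1)
    if h is None: return P,uv,None
    q=h[0,0]; u=((q[0]+.5)/k-.5+x0,(q[1]+.5)/k-.5+y0); return plane(c,u,z),np.round(u,1),q[2]/rp
C=np.array([.5053,.1747]); ex=np.array([.9984,-.056]); ey=np.array([.056,.9984])
SEAT=dict(L=C+.042*(ex+ey),M=C+.042*(ex-ey),S=C-.042*(ex+ey),P=C+.042*(ey-ex))
def pick(p,z,yaw,f):
    o=down(np.radians(yaw))
    manip.move_pose([*p,.13],o); manip.servo_line([*p,z],vel=.12)
    effector.close(f_grip=f); g0=manip.current_finger_gap()
    manip.servo_line([*p,.16],vel=.2); print("gap",g0,manip.current_finger_gap(),"F",np.round(manip.current_force(),1))
def place(p,zin,z,yaw):
    o=down(np.radians(yaw))
    manip.move_pose([*p,.16],o); manip.servo_line([*p,zin],vel=.12); manip.servo_line([*p,z],vel=.05)
    print("place F",np.round(manip.current_force(),1),np.round(manip.current_tool_pos(),4))
E
python3 - <<'E'
from h import *
c=np.load("c.npy",allow_pickle=True).item(); im=cv2.imread("pics/coll.png")
a=circ(c,im,(349,117),.054,.052); b=circ(c,im,(222,157),.030,.026); print(a,b)
m=circ(c,im,(268,5),.041,.041); print(m)
np.save("ab.npy",[a[0],b[0]])
pick(a[0][:2],.033,135,40)
shot("side","Lheld"); print(manip.current_clock())
E
```

```text
(array([ 0.58575294, -0.18696591,  0.054     ]), array([348.5, 116.8], dtype=float32), np.float64(0.9830827261921529)) (array([ 0.52490793, -0.31004741,  0.03      ]), array([222. , 157.2], dtype=float32), np.float64(0.9248652935776321))
(array([ 0.47049255, -0.19215692,  0.041     ]), array([261.8,  31.2], dtype=float32), np.float64(0.9365905304638912))
gap 0.05050777103956586 0.050908573476121446 F [-1.5  0.3 -3.7]
13.2417
```

```bash
python3 - <<'E'
from h import *
place(SEAT["L"],.075,.043,135)
effector.open_jaws(); p=SEAT["L"]; manip.servo_line([*p,.14],vel=.2)
c,im=shot("wrist","Lplaced"); print(manip.current_clock())
# look at medium on the way
o=down(np.radians(135)); xy=np.array([.459,-.166])+.082*np.array([.707,-.707])
manip.move_pose([*xy,.2],o); c2,im2=shot("wrist","med"); np.save("c2.npy",c2,allow_pickle=True)
print(proj(c2,[.4585,-.1655,.046]), manip.solve_ik([.4585,-.1655,.03],down(np.radians(45))) ,manip.current_clock())
cv2.imwrite("pics/two2.png",np.vstack([im[:290],im2[:290]]))
E
```

```text
place F [-0.4 -0.3 -3.9] [0.5496 0.2144 0.0428]
17.9
[[274.11628223 102.06868776]] [ 0.32398661  0.48912645 -0.03903142  2.09363725  0.03455525  0.55941346
 -0.52516131] 19.575
```

View pics/two2.png

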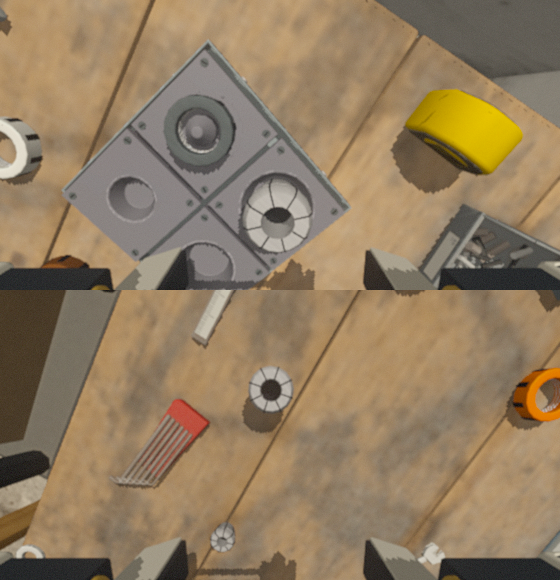

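The large collet is seated (275,213), with its depth to be checked later. The medium collet is at (271,98) in the lower picture. I'll pick it with yaw 45 so the fingers stay clear of the hex keys.

```bash
python3 - <<'E'
from h import *
c=np.load("c2.npy",allow_pickle=True).item(); im=cv2.imread("pics/med.png")
m=circ(c,im,(271,98),.041,.041); b=circ(c,im,(222,247),.030,.026); print(m,b)
pick(m[0][:2],.027,45,35)
place(SEAT["M"],.07,.039,45); print(manip.current_clock())
effector.open_jaws(); manip.servo_line([*SEAT["M"],.13],vel=.2)
s=np.load("ab.npy")[1][:2]
pick(s,.021,135,20)
place(SEAT["S"],.065,.038,135); print(manip.current_clock())
effector.open_jaws(); manip.servo_line([*SEAT["S"],.13],vel=.2)
manip.move_pose([.568,.12,.24],down(np.radians(135)))
c,im=shot("wrist","fin"); print(manip.current_clock())
_,im2=shot("side","fin_side")
cv2.imwrite("pics/fin2.png",np.vstack([cv2.resize(im[0:215,150:390],None,fx=1.5,fy=1.5),cv2.resize(im2[150:235,310:430],(360,255),interpolation=cv2.INTER_CUBIC)]))
E
```

```text
(array([ 0.45530613, -0.16500362,  0.041     ]), array([272.,  99.], dtype=float32), np.float64(0.9453543792888287)) (array([ 0.52469632, -0.30987159,  0.03      ]), array([221.8, 249.2], dtype=float32), np.float64(0.9733244217610528))
gap 0.039436206767981326 0.039204332459012586 F [-0.   0.4 -2. ]
place F [-0.   0.5 -2.4] [0.5448 0.1305 0.0387]
26.5
gap 0.025199017296197054 0.024725159419597194 F [-0.5  1.1 -0.9]
place F [-0.3  0.5 -0.3] [0.4609 0.1352 0.0378]
36.2583
38.7417
```

View pics/fin2.png

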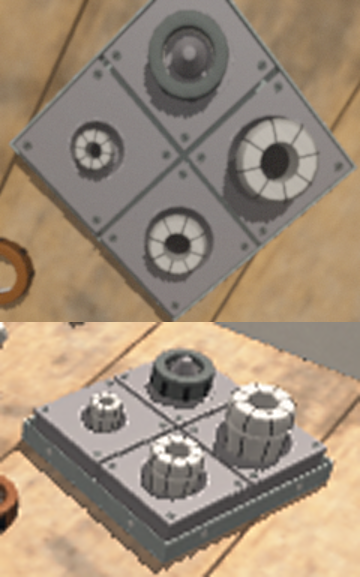

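All four are in place. I'll check depth and tilt by projecting the expected seated top faces onto both views.

```bash
python3 - <<'E'
from h import *
W=viewer.get_calibration("wrist");D=viewer.get_calibration("side")
a=np.linspace(0,2*np.pi,60)
out=[]
for c,f,(x0,y0,w,h),k in [(W,"fin",(150,0,240,215),3),(D,"fin_side",(310,145,120,90),6)]:
    im=cv2.imread(f"pics/{f}.png"); im=cv2.resize(im[y0:y0+h,x0:x0+w],None,fx=k,fy=k,interpolation=cv2.INTER_CUBIC)
    for n,z,d in [("L",.069,.045),("M",.057,.036),("S",.050,.023),("P",.053,.050)]:
        pts=np.c_[SEAT[n][0]+d/2*np.cos(a),SEAT[n][1]+d/2*np.sin(a),0*a+z]
        uv=(proj(c,pts)-[x0,y0]+.5)*k-.5
        cv2.polylines(im,[uv.round().astype(int)[:,None]],True,(0,0,255),1)
    out.append(cv2.resize(im,(400,int(im.shape[0]*400/im.shape[1]))))
h=max(o.shape[0] for o in out)
cv2.imwrite("pics/chk.png",np.hstack([cv2.copyMakeBorder(o,0,h-o.shape[0],0,0,cv2.BORDER_CONSTANT) for o in out]))
E
```

```text
(no output)
```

View pics/chk.png

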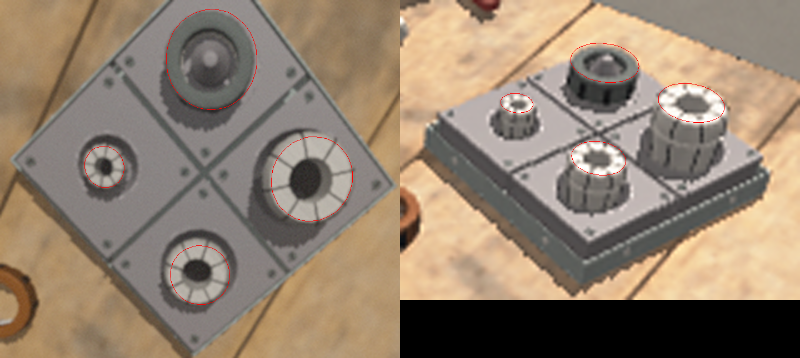

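The overlays agree in both views. Each collet was also lowered to within 1 mm of its seat floor with no contact force before release, so all are home. I'm handing in.

```bash
python3 -c "
from h import *
print(manip.hand_in(),manip.current_clock())"
```

```text
the job is handed in; nothing more can be done
the job is handed in; nothing more can be done
```

The job is handed in at about 39 s of the 96 s allowed: in the camera views all three collets stand upright and home in their seats and the nut lies flat over the post, and I left the hex keys alone.

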